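# Run the implant tester: power rocker, arming key, hold the test key

### The job

Run a test on the implant that lies in the tester: switch the power block on by pressing down the green-dotted end of its orange rocker, then press the console's white key fully down (it stays down), and last press the green key fully down and keep it held: finish while the finger is still holding it down. Keep strictly to that order, leave the red and yellow keys alone, and work by fingertip pushes only, never picking up or shifting the implant or anything else that stands about.

Things in the scene. Friction and masses are not known exactly. Their poses are not given: they have to be found in the camera images.
- console: Tester console, fixed white box 200 (x) x 290 (y) x 55 mm high, origin under its centre. Four round keys stand on its top in a row along its y, 50 mm from its centre towards its own -x (the robot side), 66 mm apart, colours in any order. Behind them: implant in a cradle, screen, small dish, none over 20 mm above the top. Left or right of the power block, turned up to 0.3 rad
- power: Power block, fixed: grey box 120 (x) x 85 (y) x 45 mm high with one large orange rocker on top, origin under its centre; the rocker's long side lies along its x. Turned up to 1.2 rad
- rocker (a joint): Orange paddle rocker, 64 x 36 x 10 mm, pivoting across its middle 57 mm above the table. 0 = off: the end with a green dot (towards the power block's +x) stands up, tilted 0.22 rad; 0.44 rad = on: that end is down. Starts at 0 to 0.05. Pressing the dotted end takes about 4 N; it stays where it is left
- rocker_on_end (a point): the green dot (18 mm) on the rocker's upper face, 21 mm from the pivot: the spot to press. It moves with the rocker: 66 mm above the table when off, sinking about 9 mm to 57 mm when on
- key_white (a joint): Arming key. It has no spring: it moves against about 3.5 N of friction and STAYS DOWN where it is left. Travel of the white key: 0 = up, 0.008 m = fully down
- key_white_top (a point): centre of the white key's flat top (34 mm across), 79 mm above the table when up; moves with the key. Fully down it still stands 4 mm above its black collar
- key_white_base: black collar of the white key, 48 mm across, 12 mm high, fixed on the console's top; origin under its centre
- key_green (a joint): Test key. Spring-loaded: about 2 N to start moving, 6 N fully down; it comes back up when let go. Travel of the green key: 0 = up, 0.008 m = fully down
- key_green_top (a point): centre of the green key's flat top (34 mm across), 79 mm above the table when up; moves with the key. Fully down it still stands 4 mm above its black collar
- key_green_base: black collar of the green key, 48 mm across, 12 mm high, fixed on the console's top; origin under its centre
- key_red (a joint): Abort key, to be left alone. Spring as the green key. Travel of the red key: 0 = up, 0.008 m = fully down
- key_red_top (a point): centre of the red key's flat top (34 mm across), 79 mm above the table when up; moves with the key. Fully down it still stands 4 mm above its black collar
- key_red_base: black collar of the red key, 48 mm across, 12 mm high, fixed on the console's top; origin under its centre
- key_yellow (a joint): Spare key, to be left alone. Spring as the green key. Travel of the yellow key: 0 = up, 0.008 m = fully down
- key_yellow_top (a point): centre of the yellow key's flat top (34 mm across), 79 mm above the table when up; moves with the key. Fully down it still stands 4 mm above its black collar
- key_yellow_base: black collar of the yellow key, 48 mm across, 12 mm high, fixed on the console's top; origin under its centre
- implant: Loose silver implant capsule, 36 x 52 x 12 mm, lying in the blue-lipped cradle on the console; origin under its centre
- dish: Loose small glass dish, 48 mm across, 16 mm high, on the console; origin under its centre
- beaker: Loose glass beaker, 64 mm across, 50 mm high; origin under its centre
- clamp: Loose brass scissor clamp lying flat, about 130 x 70 x 6 mm; origin under its middle
- bottle: Loose amber bottle, 56 mm across, 95 mm high; origin under its centre
- marker: Loose red marker with white cap lying flat, 125 mm long, 15 mm thick; origin under its middle
- tipbox: Loose green pipette-tip box with a pale lid, 80 x 110 x 50 mm; origin under its centre

How it is judged:
On the way, in this order (a step that is already met when the one before it is completed fails the run):
1. the rocker is switched on (value of joint rocker above 0.36 rad), for 0.1 s.
2. the white key is pressed down, with the power on (value of joint rocker above 0.36 rad and value of joint key_white above 0.006 m), for 0.1 s.
3. the fingers hold the green key down, power on and white key down (all of step 2 and value of joint key_green above 0.006 m and contact force between the fingers and key_green_base above 1 N), for 0.2 s.
At the end, for the whole second after the job is handed in: The rocker is on (over 0.36 of 0.44 rad), the white key is down (over 6 of 8 mm), the fingers hold the green key down (over 6 of 8 mm, pushing with more than 1 N), the red and yellow keys are up (under 3 mm) and every loose thing is within 20 mm of where it was (all of step 3 and value of joint each of key_red, key_yellow below 0.003 m and distance of each of implant, dish, beaker, clamp, bottle, marker, tipbox from where it was at the start of the episode below 0.02 m); the arm keeps its last pose, push and grip.
It fails at once if the white key is pressed while the power is off (value of joint key_white above 0.004 m and value of joint rocker below 0.34 rad).
It fails at once if the green key is pressed before the power is on and the white key is down (value of joint key_green above 0.004 m and (value of joint rocker below 0.34 rad or value of joint key_white below 0.005 m)).
It fails at once if the red or the yellow key is pressed (value of joint any of key_red, key_yellow above 0.004 m).
It fails at once if the implant or another loose thing is picked up or shifted by more than 20 mm (distance of any of implant, dish, beaker, clamp, bottle, marker, tipbox from where it was at the start of the episode above 0.02 m).
It also fails if it takes over 35 s, if anything falls off the work surface, if the arm or the gripper's body presses on something with over 40 N, if the wrist force passes 120 N, or if a joint passes its speed limit or range.

### The arm

A 6-joint arm with a two-finger parallel gripper is mounted at the origin on the work surface. World frame = base frame: x ahead of the robot, y to its left, z up, the work surface at z = 0. Lengths are in m, angles in rad, forces in N, time in s.
With the tool pointing down it reaches from about 0.25 to 0.725 m from the base axis. Payload 4 kg.
Tool frame: the origin (TCP) lies midway between the tips of the shut fingers; the grasp point (between the pads) lies bot.pinch_z behind it (bot.pinch_z is the distance from the TCP to the grasp point, in m); z points along the fingers, y is the line along which they close (so a half turn about z gives the same grasp; the last joint's range is limited). The gripper opens to 85 mm and grips with 20 to 120 N. Pads are 22 mm wide; open, the fingers measure 114 mm over their backs; the gripper's body (76 mm by 85 mm) begins 54 mm behind the grasp point. The pads swing forward as they close: fully open they stand 13 mm farther back than shut.
Start: joints at [1.156, 0.241, 0.005, 1.335, 0, 1.571], TCP at [0.202, 0.458, 0.231] pointing down, gripper open.
Joint ranges: [-2.72, 2.72], [-1.05, 1.87], [-1.09, 1.28], [-1.99, 2.15], [-1.42, 1.44], [-3.14, 3.14]. Speed limits (rad/s): [2.79, 2.79, 3.14, 3.14, 3.14, 3.14].

### API

Orientations are given as a unit quaternion [x, y, z, w].
In Python, from workcell import bot, eyes, order, readout gives the robot as it stands (bot), with the cameras (eyes), the job (order) and the readings (readout).
- The arm moves only by the tool jog_arm, called after "Call:" by a JSON object that holds its "fn" and its "kwargs". Schema: {"type":"object","properties":{"increments":{"type":"array","items":{"type":"array","prefixItems":[{"type":"array","items":{"type":"number"},"minItems":3,"maxItems":3},{"type":"array","items":{"type":"number"},"minItems":3,"maxItems":3},{"type":"number"}],"minItems":3,"maxItems":3},"minItems":1,"maxItems":10},"only":{"type":"string"},"quiet":{"type":"boolean"},"lines":{"type":"string"}},"required":["increments"],"additionalProperties":false}. increments is a list of rows, 1 to 10 of them, each written [[rx, ry, rz], [dx, dy, dz], opening]: a rotation vector rx, ry, rz in shares of pi rad (1.0 is pi rad), then dx, dy, dz in a scale on which 1.0 is 750 mm, then the finger opening in m; each row is the pose to reach, as a shift and turn from the pose commanded when the call began, along the tool's axes at that moment; what a row does not reach only later rows make up. A row lasts 1/8 s, in which the tool goes at most 0.0625 m and 0.188 rad, less where a joint would pass 70% of its speed; a pose out of reach is approached as far as the arm can. The fingers move at their own pace and stop on an object; the grip force is fixed at half the most. Time passes only in rows, so rows that do not move let the fingers close. The tool returns the time, the measured TCP pose, the force, the opening and the grip force at its end. only (a regular expression) keeps the lines of the reply that match it, lines (a string "A,B") keeps lines A to B, and quiet returns only ok. Input that does not fit is refused with a message, and nothing moves.
- readout.get_obs(): the state, without advancing time (a new reading comes with each control period).
- eyes.camera(name): name is "scene" or "top" or "wrist"; returns the picture (420x560x3 uint8, red, green, blue); there is no depth.
- eyes.calibration(name): a dict with "mtx" (3x3 intrinsics, pixels), "k1" (the pictures are not rectified: a ray, as slopes to the right and down, at radius r is drawn at 1 + k1 r^2 times it, then the intrinsics apply), "R" (3x3) and "t" (3): a world point X has camera coordinates R X + t. Camera axes: x right, y down, z forward; pixel columns grow to the right and rows downward; lengths in m; the calibration is good to about 2 mm. A picture is of the moment at which its call begins: read the wrist's pose just before it. calibration takes no time and is no camera call; for the wrist camera it gives the pose at the moment of the call.
- order.job_done(): hands the job in; it is judged then, once.
The state is a dict: "clock": time; "joint_pos": joint angles; "joint_vel": joint speeds; "tau": joint torques, N m; "eef_pos": TCP position; "tool_rot": TCP orientation; "ft_force": force on the tool from outside, world axes, zero at the start; "ft_torque": the same for the moment, N m; "grip_width": finger opening in m; "grasp_force": force on a finger pad.
Only numpy, scipy, OpenCV 4.12 (cv2) and the standard library are available. Lean on these libraries where they do the work, as an engineer would, in place of code of your own. Each camera call takes 0.05 s, during which the arm holds its last target. There are 200 camera calls.

## Working session

There is one attempt and no reset: what is moved stays moved. The work goes in short steps, Python scripts to look and compute and a tool call to move; the robot and the scene stay as the last step left them, time stands still between calls to the robot, and variables do not carry over. Pictures are saved under pics/ and viewed, at most 10 in all, crops included, and the job is handed in when it is done.

```bash
ls; mkdir -p pics
```

Run:
```python
from workcell import bot, eyes, order, readout
import cv2
for n in("top","scene"):
    c=eyes.calibration(n); print(n,c)
    cv2.imwrite(f"pics/{n}0.png",cv2.cvtColor(eyes.camera(n),cv2.COLOR_RGB2BGR))
o=readout.get_obs();print(o["eef_pos"],o["tool_rot"],o["clock"],bot.pinch_z)
```

```text
pics
workcell.py
top {'mtx': array([[389.71369902,   0.        , 277.70677764],
       [  0.        , 389.71369902, 209.56993946],
       [  0.        ,   0.        ,   1.        ]]), 'k1': 0.01547520828520827, 'R': array([[-0.02686502, -0.99962542,  0.00522478],
       [-0.98385175,  0.02551515, -0.17715732],
       [ 0.17695764, -0.00989974, -0.98416868]]), 't': array([-0.00948813,  0.52495469,  0.91512339])}
scene {'mtx': array([[385.41547402,   0.        , 280.58665546],
       [  0.        , 385.41547402, 207.22202043],
       [  0.        ,   0.        ,   1.        ]]), 'k1': -0.025612103464628166, 'R': array([[-0.86973576,  0.49349906,  0.0042875 ],
       [ 0.32146946,  0.57310219, -0.7537979 ],
       [-0.37445572, -0.65422669, -0.65709234]]), 't': array([ 0.46025557, -0.08941743,  1.32211581])}
[0.20127091 0.45707589 0.23048973] [ 2.05913371e-01  9.78569761e-01 -9.29695972e-04 -2.06917754e-04] 0.1 0.0187
```

View pics/top0.png

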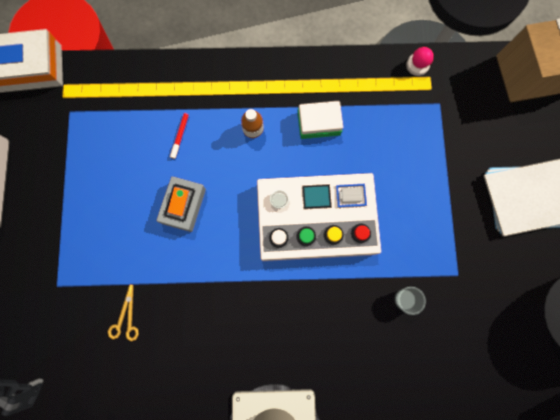

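View pics/scene0.png

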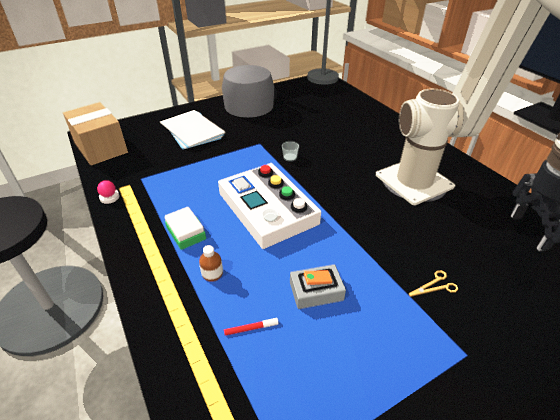

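The top view shows the white key at about (279,237), green (306,236), yellow (334,234) and red (362,233). The rocker is at (180,203) with its dot at (180,193). The scene view agrees. Next I compute positions by casting rays.

Create h.py:
```python
import numpy as np, cv2
from workcell import bot, eyes, order, readout
def ray(c,uv):
    u=(np.array(uv,float)-c["mtx"][:2,2])/c["mtx"][0,0]; s=u.copy()
    for _ in range(8): s=u/(1+c["k1"]*(s@s))
    return -c["R"].T@c["t"], c["R"].T@np.array([*s,1])
def onz(c,uv,z):
    o,d=ray(c,uv); return o+d*(z-o[2])/d[2]
def cross(c1,p,c2,q):
    o1,d1=ray(c1,p);o2,d2=ray(c2,q)
    st=np.linalg.lstsq(np.c_[d1,-d2],o2-o1,rcond=None)[0]
    a,b=o1+d1*st[0],o2+d2*st[1]; return (a+b)/2,np.linalg.norm(a-b)
def blob(hsv,lo,hi,c,r):
    m=cv2.inRange(hsv,lo,hi); k=np.zeros_like(m); cv2.circle(k,c,r,255,-1); m&=k
    n,l,s,ce=cv2.connectedComponentsWithStats(m); i=1+np.argmax(s[1:,4]); return ce[i],s[i,4]
COL=dict(white=((0,0,150),(180,60,255)),green=((45,120,50),(80,255,255)),yellow=((22,120,80),(35,255,255)),red=((170,120,80),(180,255,255)),dot=((35,120,50),(85,255,255)),rocker=((5,150,100),(18,255,255)))
```

Run:
```python
from h import *
px=dict(top=dict(white=(279,237,11),green=(306,236,13),yellow=(334,234,13),red=(362,233,13),dot=(180,193,9),rocker=(180,203,25)),
 scene=dict(white=(299,204,9),green=(287,191,10),yellow=(276,180,9),red=(265,170,9),dot=(312,277,9),rocker=(318,277,22)))
C={n:eyes.calibration(n) for n in px}; R={n:{} for n in px}
for n in px:
    im=cv2.imread(f"pics/{n}0.png"); hsv=cv2.cvtColor(im,cv2.COLOR_BGR2HSV)
    for k,(u,v,r) in px[n].items():
        try: R[n][k],a=blob(hsv,*COL[k],(u,v),r)
        except Exception as e: print(n,k,e); continue
        z={'dot':.066,'rocker':.062}.get(k,.079)
        print(n,k,R[n][k].round(1),a,onz(C[n],R[n][k],z).round(4))
for k in R['top']:
    if k in R['scene']:
        p,g=cross(C['top'],R['top'][k],C['scene'],R['scene'][k]); print(k,p.round(4),round(g,4))
o=readout.get_obs(); print(o["grip_width"], eyes.calibration("wrist"))
```

```text
top white [278.5 236.6] 167 [ 0.454  -0.0232  0.079 ]
top green [306.2 235.3] 191 [ 0.4553 -0.0885  0.079 ]
top yellow [334.1 233.7] 197 [ 0.4576 -0.1545  0.079 ]
top red [366. 239.] 1 [ 0.443  -0.2289  0.079 ]
top dot [179.5 192.9] 32 [0.5685 0.2145 0.066 ]
top rocker [177.3 202.1] 377 [0.5466 0.2204 0.062 ]
scene white [299.7 201.9] 138 [ 0.4539 -0.0217  0.079 ]
scene green [286.5 191.1] 91 [ 0.4621 -0.0835  0.079 ]
scene yellow [275.5 179.4] 61 [ 0.4627 -0.15    0.079 ]
scene red [264.5 165. ] 2 [ 0.4561 -0.2356  0.079 ]
scene dot [310.1 276. ] 28 [0.5685 0.2127 0.066 ]
scene rocker [319.  277.1] 295 [0.5499 0.2236 0.062 ]
white [ 0.4537 -0.0229  0.0781] 0.0011
green [ 0.457  -0.0898  0.0723] 0.0023
yellow [ 0.4588 -0.1558  0.0736] 0.0014
red [ 0.4491 -0.2341  0.0756] 0.0142
dot [0.5687 0.2138 0.0673] 0.0011
rocker [0.5476 0.2212 0.058 ] 0.0006
0.08566774702358049 {'mtx': array([[332.2426863 ,   0.        , 274.1299704 ],
       [  0.        , 332.2426863 , 211.33439959],
       [  0.        ,   0.        ,   1.        ]]), 'k1': -0.03667882241348078, 'R': array([[ 0.40379142,  0.91484931, -0.0017951 ],
       [ 0.88202226, -0.38877996,  0.2662459 ],
       [ 0.24287698, -0.10909113, -0.96390347]]), 't': array([-0.49716147, -0.03503986,  0.37977264])}
```

The rows are not in the units I measure in: shifts go in shares of 750 mm and turns go in shares of pi rad. I convert before sending: -0.438 m / 0.75 = -0.584, 0.12 m / 0.75 = 0.16.

Call:
{"fn": "jog_arm", "kwargs": {"increments": [[[0, 0, 0], [-0.292, -0.0507, 0.0667], 0], [[0, 0, 0], [-0.292, -0.0507, 0.0667], 0], [[0, 0, 0], [-0.292, -0.0507, 0.0667], 0], [[0, 0, 0], [-0.292, -0.0507, 0.0667], 0], [[0, 0, 0], [-0.584, -0.1, 0.16], 0], [[0, 0, 0], [-0.584, -0.1, 0.16], 0], [[0, 0, 0], [-0.584, -0.1, 0.16], 0], [[0, 0, 0], [-0.584, -0.1, 0.16], 0], [[0, 0, 0], [-0.584, -0.1, 0.16], 0], [[0, 0, 0], [-0.584, -0.1, 0.16], 0]]}}

```text
clock: 1.35
eef_pos: [0.5714, 0.2124, 0.1107]
tool_rot: [0.206, 0.979, -0.0, -0.001]
ft_force: [-0.5, 0.1, 0.7]
grip_width: 0.0003
grasp_force: 0.0
```

Run:
```python
from h import *
from scipy.spatial.transform import Rotation as Ro
o=readout.get_obs(); c=eyes.calibration("wrist"); im=cv2.cvtColor(eyes.camera("wrist"),cv2.COLOR_RGB2BGR); cv2.imwrite("pics/w1.png",im)
print(o["eef_pos"],Ro.from_quat(o["tool_rot"]).as_matrix().round(3),o["grip_width"],o["clock"],o["ft_force"])
hsv=cv2.cvtColor(im,cv2.COLOR_BGR2HSV)
for k,z in(("dot",.066),("rocker",.062)):
    p,a=blob(hsv,*COL[k],(280,210),400); print(k,p,a,onz(c,p,z))
```

```text
[0.57139878 0.21237151 0.11074277] [[-0.915  0.403 -0.002]
 [ 0.403  0.915 -0.   ]
 [ 0.002 -0.001 -1.   ]] 0.0002977526532434272 1.35 [-0.52637662  0.13292817  0.72399701]
dot [276.         230.89244186] 688 [0.56860961 0.21276598 0.066     ]
rocker [271.43951613 190.71423562] 5704 [0.54582501 0.2198597  0.062     ]
```

View pics/w1.png

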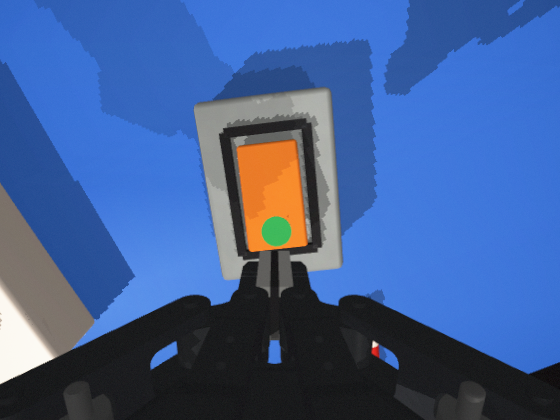

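The wrist view shows the dot at (276,231), which puts it at (0.5686, 0.2128). The fingertip is about 3 mm outboard of it, which is what I want. Pressing down now.

Converted, 0.056 m / 0.75 = 0.0747, 0.052 m / 0.75 = 0.0693.

Call:
{"fn": "jog_arm", "kwargs": {"increments": [[[0, 0, 0], [0, 0, 0.0467], 0], [[0, 0, 0], [0, 0, 0.0587], 0], [[0, 0, 0], [0, 0, 0.064], 0], [[0, 0, 0], [0, 0, 0.0693], 0], [[0, 0, 0], [0, 0, 0.0747], 0], [[0, 0, 0], [0, 0, 0.0747], 0]]}}

```text
clock: 2.15
eef_pos: [0.5726, 0.2129, 0.0581]
tool_rot: [0.206, 0.979, 0.001, 0.001]
ft_force: [-5.7, -2.0, 12.7]
grip_width: 0.0002
grasp_force: 5.5
```

Converted, 0.003 m / 0.75 = 0.004.

Call:
{"fn": "jog_arm", "kwargs": {"increments": [[[0, 0, 0], [0, 0, 0.004], 0], [[0, 0, 0], [0, 0, 0.004], 0]]}}

```text
clock: 2.4
eef_pos: [0.5727, 0.213, 0.0578]
tool_rot: [0.206, 0.979, 0.001, 0.002]
ft_force: [-10.7, -4.6, 25.8]
grip_width: 0.0
grasp_force: 11.4
```

Call:
{"fn": "jog_arm", "kwargs": {"increments": [[[0, 0, 0], [0, 0, -0.04], 0], [[0, 0, 0], [0, 0, -0.08], 0], [[0, 0, 0], [0, 0, -0.08], 0]]}}

```text
clock: 2.78
eef_pos: [0.5749, 0.2136, 0.116]
tool_rot: [0.206, 0.979, 0.002, 0.003]
ft_force: [0.7, -0.7, -0.7]
grip_width: -0.0002
grasp_force: 0.0
```

Run:
```python
from h import *
o=readout.get_obs(); c=eyes.calibration("wrist"); im=cv2.cvtColor(eyes.camera("wrist"),cv2.COLOR_RGB2BGR); cv2.imwrite("pics/w2.png",im)
hsv=cv2.cvtColor(im,cv2.COLOR_BGR2HSV)
p,a=blob(hsv,*COL["dot"],(280,210),400); print(p,a,o["eef_pos"])
for z in(.057,.066): print(onz(c,p,z))
```

```text
[271.72811918 222.09124767] 537 [0.57487299 0.2135597  0.11597974]
[0.57059174 0.21214314 0.057     ]
[0.56798182 0.21331124 0.066     ]
```

View pics/w2.png

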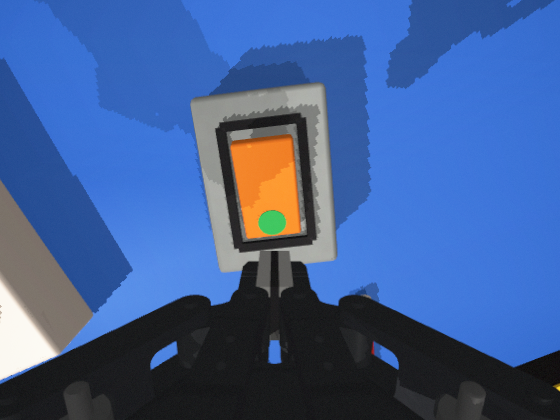

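The dotted end is now down: the far end is raised, the dot is at (272,222), and it reached a hard stop at 26 N. Moving over the white key.

Converted, -0.264 m / 0.75 = -0.352, 0.014 m / 0.75 = 0.0187.

Call:
{"fn": "jog_arm", "kwargs": {"increments": [[[0, 0, 0], [0.0187, -0.352, 0], 0], [[0, 0, 0], [0.0187, -0.352, 0], 0], [[0, 0, 0], [0.0187, -0.352, 0], 0], [[0, 0, 0], [0.0187, -0.352, 0], 0], [[0, 0, 0], [0.0187, -0.352, 0], 0], [[0, 0, 0], [0.0187, -0.352, 0], 0], [[0, 0, 0], [0.0187, -0.352, 0], 0]]}}

```text
clock: 3.7
eef_pos: [0.4539, -0.0225, 0.1121]
tool_rot: [0.205, 0.979, 0.0, 0.0]
ft_force: [0.1, 0.6, 0.5]
grip_width: 0.0001
grasp_force: 0.0
```

Run:
```python
from h import *
o=readout.get_obs(); c=eyes.calibration("wrist"); im=cv2.cvtColor(eyes.camera("wrist"),cv2.COLOR_RGB2BGR); cv2.imwrite("pics/w3.png",im)
hsv=cv2.cvtColor(im,cv2.COLOR_BGR2HSV); print(o["eef_pos"],o["clock"])
for k in("green","yellow"):
    p,a=blob(hsv,*COL[k],(280,210),400); print(k,p,a,onz(c,p,.079))
```

```text
[ 0.45385251 -0.02252725  0.11210781] 3.7
green [175.26098655 279.69147982] 2230 [ 0.45146383 -0.08713369  0.079     ]
yellow [ 86.18597285 320.28099548] 2210 [ 0.45386187 -0.15161224  0.079     ]
```

View pics/w3.png

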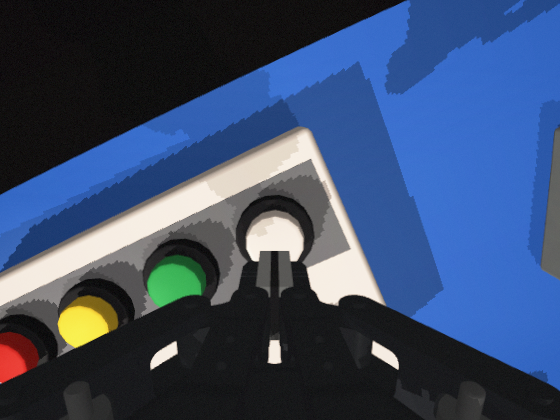

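The white key's top is centred at about (274,240) and the fingertip is directly over it. Green is at (178,280). Pressing white.

Converted, 0.045 m / 0.75 = 0.06, 0.042 m / 0.75 = 0.056.

Call:
{"fn": "jog_arm", "kwargs": {"increments": [[[0, 0, 0], [0.0013, 0, 0.0347], 0], [[0, 0, 0], [0.0013, 0, 0.044], 0], [[0, 0, 0], [0.0013, 0, 0.0507], 0], [[0, 0, 0], [0.0013, 0, 0.056], 0], [[0, 0, 0], [0.0013, 0, 0.06], 0], [[0, 0, 0], [0.0013, 0, 0.06], 0]]}}

```text
clock: 4.5
eef_pos: [0.4523, -0.0224, 0.0705]
tool_rot: [0.206, 0.979, 0.001, 0.001]
ft_force: [-10.1, 2.7, 26.2]
grip_width: 0.0001
grasp_force: 12.8
```

Converted, -0.0595 m / 0.75 = -0.0793, -0.042 m / 0.75 = -0.056.

Call:
{"fn": "jog_arm", "kwargs": {"increments": [[[0, 0, 0], [0, 0, -0.056], 0], [[0, 0, 0], [0, 0, -0.056], 0], [[0, 0, 0], [-0.0373, -0.0793, -0.056], 0], [[0, 0, 0], [-0.0373, -0.0793, -0.056], 0], [[0, 0, 0], [-0.0373, -0.0793, -0.056], 0], [[0, 0, 0], [-0.0373, -0.0793, -0.056], 0]]}}

```text
clock: 5.25
eef_pos: [0.4534, -0.0881, 0.1089]
tool_rot: [0.205, 0.979, 0.0, -0.0]
ft_force: [-0.5, -0.0, -0.4]
grip_width: -0.0001
grasp_force: 0.0
```

Run:
```python
from h import *
o=readout.get_obs(); c=eyes.calibration("wrist"); im=cv2.cvtColor(eyes.camera("wrist"),cv2.COLOR_RGB2BGR); cv2.imwrite("pics/w4.png",im)
print(o["eef_pos"],o["clock"])
```

```text
[ 0.45344506 -0.08807154  0.10892668] 5.25
```

View pics/w4.png

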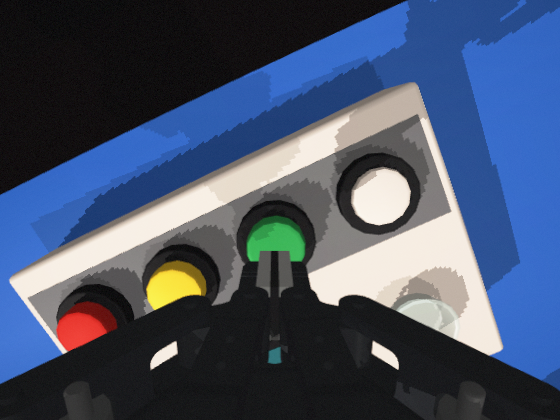

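The white key at (381,196) now sits low in its collar, so it is down. The fingertip is over the green key at (275,245). Pressing green and holding it.

Converted, 0.042 m / 0.75 = 0.056, 0.038 m / 0.75 = 0.0507.

Call:
{"fn": "jog_arm", "kwargs": {"increments": [[[0, 0, 0], [0.0013, 0, 0.032], 0], [[0, 0, 0], [0.0013, 0, 0.0427], 0], [[0, 0, 0], [0.0013, 0, 0.0507], 0], [[0, 0, 0], [0.0013, 0, 0.056], 0], [[0, 0, 0], [0.0013, 0, 0.056], 0], [[0, 0, 0], [0.0013, 0, 0.056], 0], [[0, 0, 0], [0.0013, 0, 0.056], 0], [[0, 0, 0], [0.0013, 0, 0.056], 0]]}}

```text
clock: 6.3
eef_pos: [0.4519, -0.0874, 0.0707]
tool_rot: [0.206, 0.979, 0.001, -0.0]
ft_force: [-11.9, 4.9, 29.1]
grip_width: 0.0001
grasp_force: 14.5
```

Run:
```python
from h import *
im=cv2.cvtColor(eyes.camera("top"),cv2.COLOR_RGB2BGR)
cv2.imwrite("pics/t5.png",im)
o=readout.get_obs();print(o["eef_pos"],o["ft_force"])
```

```text
[ 0.45192788 -0.08741371  0.07069314] [-12.25178208   3.88916268  29.12592949]
```

Green is bottomed at z = 0.0707 with 29 N and still held. Handing in.

```bash
python3 -c "
from workcell import bot, eyes, order, readout
print(order.job_done())"
```

```text
the job is handed in; nothing more can be done
None
```

The job is handed in with the rocker on, the white key down and the green key held down at about 29 N, pressed in that order; the judge's result was not shown.

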